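# Refill the tilt-out nut bin

## Task

Tilt the front of the counter-top bin out to its stop, pour all four walnuts from the steel scoop into the opened bucket, then lay the empty scoop flat on the worktop and push the bin front fully shut with the nuts inside. Do not shift the cup, timer, tealight, matchbox or cork.

Things in the scene. Friction and masses are not known exactly. Their poses are not given: they have to be found in the camera images.
- bin: counter-top bin: white housing 140 mm deep (x), 184 wide (y), 150 tall, fixed to the worktop. Origin: centre of its underside; x points from its front to its back, z up. Its light-wood front tilts out about a hinge along y at (-0.076, 0, 0.012) m in this frame; the housing's front edge is 6 mm behind the hinge
- panel_top (a point): middle of the top edge of the bin's light-wood front panel (12 mm thick, 180 wide, 140 tall above the hinge, hinge in its middle plane). At the stop this edge lies 95 mm before and 102 mm above the hinge; the opening then spans from it back to the housing's front edge, free from above
- bucket (a joint): tilt of the bin's front and bucket, rad: 0 shut, 0.75 at its stop tilted out towards the robot. The hinge is stiff and stays where it is left (about 2 to 3 N at the tab moves it); it may start a little ajar
- bucket_tab (a point): grip point on the upright steel pull tab on top of the front panel, mid-width, 167 mm above the hinge along the panel. Tab: 22 mm wide (bin y), 7 thick, stands 42 above the panel, 15 above this point. Axes turn with the bucket; those of the bin when shut
- bucket_floor (a point): middle of the inner floor of the bucket carried behind the front, 52 mm behind and 8 mm above the hinge when shut; axes turn with the bucket, z out of the floor. The bucket is open at the top; inside 90 mm deep, 148 wide, back wall 85 mm high, front wall is the panel
- scoop_grip (a point): middle of the black handle (90 mm long, 14 wide, 16 tall) of the loose steel scoop, 0.08 to 0.17 kg. Bowl 85 mm long, 72 wide, 36 high, open at top and front; its flat floor ends in a ramp, 5 mm up over the last 25, that keeps nuts in while level. x: handle to open front, y across, z up. 28 mm above the underside
- scoop_mouth (a point): middle of the scoop's front lip, at (0.140, 0, -0.020) from scoop_grip in the scoop's axes; same axes
- walnut_1: a walnut, 29 mm thick and 34 mm long, about 14 g, rolls; starts in the scoop. Origin at its centre
- walnut_2: a walnut, 29 mm thick and 34 mm long, about 14 g, rolls; starts in the scoop. Origin at its centre
- walnut_3: a walnut, 29 mm thick and 34 mm long, about 14 g, rolls; starts in the scoop. Origin at its centre
- walnut_4: a walnut, 29 mm thick and 34 mm long, about 14 g, rolls; starts in the scoop. Origin at its centre
- cup: bystander: a small off-white cup with one handle, 64x91x50 mm, behind the scoop; origin in its underside. Leave it where it is
- timer: bystander: a round white kitchen timer, 60 mm wide, 54 mm tall, behind the scoop; origin in its underside. Leave it where it is
- tealight: bystander: a tealight, 38 mm wide, 16 mm tall, near the front edge before the bin's right half; origin in its underside. Leave it where it is
- matchbox: bystander: a matchbox, 53x36x15 mm, near the front edge before the bin's left half; origin in its underside. Leave it where it is
- cork: bystander: a bottle cork standing on end, 24 mm wide, 38 mm tall, behind the scoop; origin in its underside. Leave it where it is
Not all that is in view belongs to the job. Leave any green or red look-alike of the walnut_4 alone.

How it is judged (in metres and radians):
On the way, in this order (a step that is already met when the one before it is completed fails the run):
1. the bin front is tilted out to its stop (at least 0.70 of 0.75 rad) (value of joint bucket above 0.7 rad), for 0.2 s.
2. the scoop is tipped (over 0.15 rad) with its mouth above the opened bin (angle between scoop_mouth's own z axis and vertical above 0.15 rad and horizontal distance between scoop_mouth and bucket_floor below 0.16 m and value of joint bucket above 0.6 rad), for 0.1 s.
3. all four walnuts lie in the opened bucket (front still tilted at least 0.5 rad) (x of walnut_1 in the frame of bucket_floor between -0.052 and 0.05 m and y of walnut_1 in the frame of bucket_floor between -0.078 and 0.078 m and z of walnut_1 in the frame of bucket_floor between 0.005 and 0.075 m and x of walnut_2 in the frame of bucket_floor between -0.052 and 0.05 m and y of walnut_2 in the frame of bucket_floor between -0.078 and 0.078 m and z of walnut_2 in the frame of bucket_floor between 0.005 and 0.075 m and x of walnut_3 in the frame of bucket_floor between -0.052 and 0.05 m and y of walnut_3 in the frame of bucket_floor between -0.078 and 0.078 m and z of walnut_3 in the frame of bucket_floor between 0.005 and 0.075 m and x of walnut_4 in the frame of bucket_floor between -0.052 and 0.05 m and y of walnut_4 in the frame of bucket_floor between -0.078 and 0.078 m and z of walnut_4 in the frame of bucket_floor between 0.005 and 0.075 m and value of joint bucket above 0.5 rad), for 0.2 s.
At the end, for the whole second after the job is handed in: the bin front is shut (within 0.04 rad), all four walnuts are inside its bucket, and the scoop lies flat and upright on the worktop (tilt under 0.15 rad, handle middle 20 to 45 mm high) (value of joint bucket below 0.04 rad and x of walnut_1 in the frame of bucket_floor between -0.052 and 0.05 m and y of walnut_1 in the frame of bucket_floor between -0.078 and 0.078 m and z of walnut_1 in the frame of bucket_floor between 0.005 and 0.075 m and x of walnut_2 in the frame of bucket_floor between -0.052 and 0.05 m and y of walnut_2 in the frame of bucket_floor between -0.078 and 0.078 m and z of walnut_2 in the frame of bucket_floor between 0.005 and 0.075 m and x of walnut_3 in the frame of bucket_floor between -0.052 and 0.05 m and y of walnut_3 in the frame of bucket_floor between -0.078 and 0.078 m and z of walnut_3 in the frame of bucket_floor between 0.005 and 0.075 m and x of walnut_4 in the frame of bucket_floor between -0.052 and 0.05 m and y of walnut_4 in the frame of bucket_floor between -0.078 and 0.078 m and z of walnut_4 in the frame of bucket_floor between 0.005 and 0.075 m and height (world z) of scoop_grip between 0.02 and 0.045 m and angle between scoop_grip's own z axis and vertical below 0.15 rad); the robot touches nothing.
It fails at once if the cup is shifted by more than 30 mm (distance of cup from where it was at the start of the episode above 0.03 m).
It fails at once if the timer is shifted by more than 30 mm (distance of timer from where it was at the start of the episode above 0.03 m).
It fails at once if the tealight is shifted by more than 30 mm (distance of tealight from where it was at the start of the episode above 0.03 m).
It fails at once if the matchbox is shifted by more than 30 mm (distance of matchbox from where it was at the start of the episode above 0.03 m).
It fails at once if the cork is shifted by more than 30 mm (distance of cork from where it was at the start of the episode above 0.03 m).
It also fails if it takes over 72 s, if anything falls off the work surface, if the arm or the gripper's body presses on something with over 40 N, if the wrist force passes 120 N, or if a joint passes its speed limit or range.

## Robot

A 6-joint arm with a two-finger parallel gripper is mounted at the origin on a cart in front of the work surface, level with it; the furniture and walls round the work are solid. World frame = base frame: x ahead of the robot, y to its left, z up, the work surface at z = 0. Lengths are in mm, angles in degrees, forces in N, time in s.
With the tool pointing down it reaches from about 350 to 850 mm from the base axis. Payload 8.1 kg.
Tool frame: the origin (TCP) lies at the centre of the arm's flange, where the gripper is bolted on; the fingertips stand 173 mm ahead of it and the grasp point (between the pads) lies 155 mm ahead of it; z points along the fingers, y is the line along which they close (so a half turn about z gives the same grasp; the last joint's range is limited). The gripper opens to 85 mm and grips with 20 to 120 N. Pads are 22 mm wide; open, the fingers measure 114 mm over their backs; the gripper's body (76 mm by 85 mm) begins 54 mm behind the grasp point. The pads swing forward as they close: fully open they stand 13 mm farther back than shut.
Start: joints at [-70.554, 7.471, 85.268, -0, 87.261, -4.893], TCP at [247.303, -546.67, 404.692] pointing down, gripper open.
Joint ranges: [-169.43, 169.43], [-51.17, 129.36], [1.28, 143.12], [-76.62, 256.62], [0, 156.53], [-152.29, 152.29]. Speed limits (degrees/s): [136.94, 136.94, 159.86, 180, 180, 180].

## Interface

Orientations are given as [roll, pitch, yaw] about the fixed x, y, z axes, in that order (R = Rz(yaw) Ry(pitch) Rx(roll)).
In Python, from bench import * gives the robot as it stands.
- The arm moves only by the shell command python3 -m jog 'ROWS' [FORCE]. ROWS is text: rows parted by semicolons, each of 7 numbers parted by spaces: the shift along the tool's x, y, z scaled (see below), then the turn, a rotation vector about the tool's x, y, z scaled (see below), then the closure, from -1 (fully open) to 1 (shut). In form: tx ty tz wx wy wz hand; .... A call has 1 to 5 rows; each row shifts and turns the commanded pose from where the row before left it, along the tool's axes as they then stand; what a row does not reach is not made up. The controller multiplies each number of a shift by 0.1 m and each number of a turn by 60 degrees. A row lasts 1/8 s, in which the tool goes at most 62.5 mm and 10.7 degrees, less where a joint would pass 70% of its speed; a pose out of reach is approached as far as the arm can. A call with a number of a shift or a turn outside -1 to 1 is refused whole. A call with a gripper value outside its range is refused whole. The fingers move at their own pace and stop on an object; FORCE is the grip in N (left out, the last holds). Time passes only in rows, so rows that do not move let the fingers close. It gives the time, the measured TCP pose, the force, the opening and the grip force at its end, in the units of the state.
- sense(): the state, without advancing time (a new reading comes with each control period).
- snapshot(name): name is "side" or "top" or "wrist"; returns a dict with "img" (420x560x3 uint8, red, green, blue), "fx", "fy", "cx", "cy" (pixels), "extrinsics" (4x4, takes a point from camera to world coordinates). Camera axes: x right, y down, z forward; pixel columns grow to the right and rows downward; lengths in mm; the calibration is good to about 2 mm. A picture is of the moment at which its call begins. There is no depth.
- hand_in(): hands the job in; it is judged then, once.
The state is a dict: "time": time; "joint_pos": joint angles; "qd": joint speeds; "joint_efforts": joint torques, N m; "tool_pos": TCP position; "tcp_rot": TCP orientation; "ft_force": force on the tool from outside, world axes, zero at the start; "wrist_torque": the same for the moment, N m; "finger_gap": finger opening in mm; "grip_force": force on a finger pad.
Only numpy, scipy, OpenCV 4.12 (cv2) and the standard library are available. Lean on these libraries where they do the work, as an engineer would, in place of code of your own. Each camera call takes 0.05 s, during which the arm holds its last target. There are 200 camera calls.

## Working session

There is one attempt and no reset: what is moved stays moved. The work goes in short steps, Python scripts to look and compute and a shell command to move; the robot and the scene stay as the last step left them, time stands still between calls to the robot, and variables do not carry over. Pictures are saved under pics/ and viewed, at most 10 in all, crops included, and the job is handed in when it is done.

```bash
mkdir -p pics; ls
python3 - <<'E'
from bench import *
import cv2,pickle
d={}
for n in("side","top"):
    s=snapshot(n);d[n]=s
    cv2.imwrite(f"pics/{n}0.png",cv2.resize(s["img"][:,:,::-1],(784,588),interpolation=cv2.INTER_CUBIC))
    print(n,s["fx"],s["fy"],s["cx"],s["cy"],s["extrinsics"])
pickle.dump(d,open("d0.pkl","wb"))
print(sense())
E
```

```text
pics
side 479.62324752658594 479.62324752658594 278.4695282008723 206.85463660336566 [[ 6.90521399e-01 -6.32084579e-01  3.51638000e-01  2.69818132e+02]
 [-7.23307140e-01 -6.01650139e-01  3.38886251e-01 -2.44506753e+02]
 [-2.64172215e-03 -4.88350484e-01 -8.72643585e-01  9.22048606e+02]
 [ 0.00000000e+00  0.00000000e+00  0.00000000e+00  1.00000000e+00]]
top 472.7109946343267 472.7109946343267 281.6043757965138 205.71875200402673 [[-4.17314030e-01 -8.45779347e-01  3.32424874e-01  2.32787395e+02]
 [-9.08738662e-01  3.91022286e-01 -1.45930174e-01  2.09557897e+02]
 [-6.56080694e-03 -3.62986044e-01 -9.31771478e-01  1.18571716e+03]
 [ 0.00000000e+00  0.00000000e+00  0.00000000e+00  1.00000000e+00]]
{'time': 0.1, 'joint_pos': array([-7.05549918e+01,  7.51066035e+00,  8.53244224e+01, -4.08570169e-04,
        8.72624518e+01, -4.89298171e+00]), 'qd': array([-0.03767092, -0.10198465, -0.14612482,  0.09689735,  0.05856571,
        0.05990875]), 'joint_efforts': array([ 1.45271970e-03, -5.70951748e+01, -5.01939476e+01, -1.63903342e-04,
        8.26353673e-03, -3.80524352e-05]), 'tool_pos': array([ 247.21900085, -546.46522132,  403.73709628]), 'tcp_rot': array([-1.79902786e+02, -7.91261427e-03,  2.43380031e+01]), 'ft_force': array([-0.19248803, -0.30570436,  0.62015884]), 'wrist_torque': array([-0.03277525,  0.0220979 , -0.0053355 ]), 'grip_force': 0.0, 'finger_gap': 85.30291169546473}
```

View pics/side0.png

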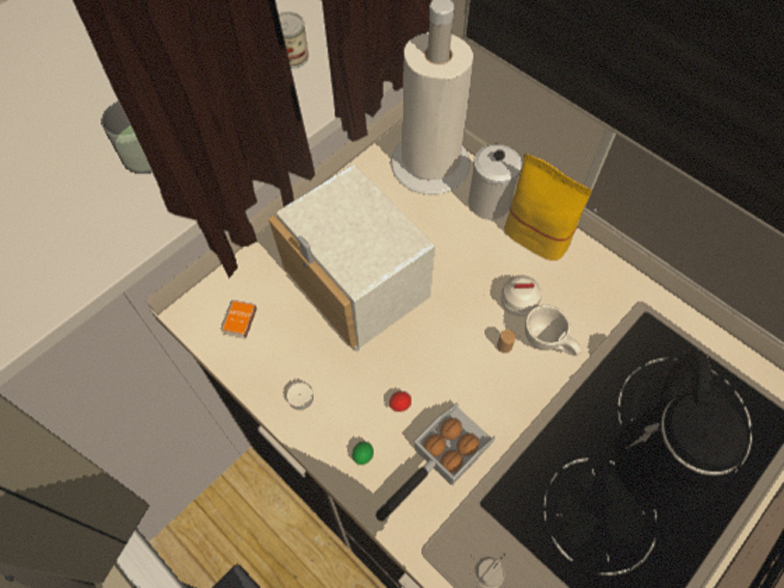

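View pics/top0.png

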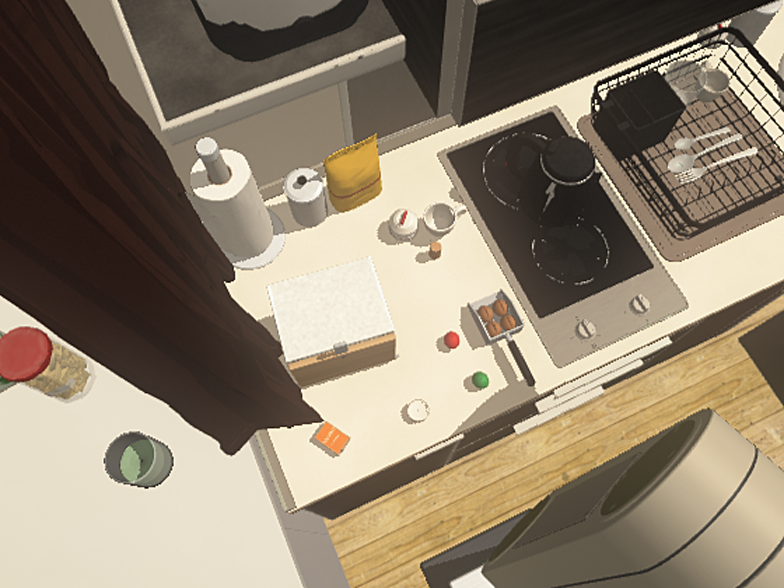

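```bash
cat > h.py <<'E'
import numpy as np,cv2,pickle
def montage(img,regs,k,out):
    t=[]
    H=max(r[3] for r in regs)*k
    for x,y,w,h in regs:
        c=cv2.resize(img[y:y+h,x:x+w,::-1],None,fx=k,fy=k,interpolation=cv2.INTER_CUBIC)
        for g in range(0,w,10): cv2.line(c,(int(g*k),0),(int(g*k),6 if (x+g)%50 else 14),(255,0,255),1)
        for g in range(0,h,10): cv2.line(c,(0,int(g*k)),(6 if (y+g)%50 else 14,int(g*k)),(255,0,255),1)
        t.append(cv2.copyMakeBorder(c,0,int(H-c.shape[0]),0,0,cv2.BORDER_CONSTANT))
    cv2.imwrite(out,np.hstack(t))
def ray(s,u,v):
    E=s["extrinsics"];d=E[:3,:3]@np.array([(u-s["cx"])/s["fx"],(v-s["cy"])/s["fy"],1]);return E[:3,3],d/np.linalg.norm(d)
def onz(s,u,v,z):
    o,d=ray(s,u,v);return o+d*(z-o[2])/d[2]
def tri(a,pa,b,pb):
    o1,d1=ray(a,*pa);o2,d2=ray(b,*pb)
    t=np.linalg.lstsq(np.stack([d1,-d2],1),o2-o1,rcond=None)[0]
    p,q=o1+d1*t[0],o2+d2*t[1];return (p+q)/2,np.linalg.norm(p-q)
def proj(s,P):
    E=s["extrinsics"];c=E[:3,:3].T@(np.asarray(P)-E[:3,3]);return np.array([s["fx"]*c[0]/c[2]+s["cx"],s["fy"]*c[1]/c[2]+s["cy"]])
E
python3 - <<'E'
from h import *
d=pickle.load(open("d0.pkl","rb"))
montage(d["side"]["img"],[(190,110,130,145),(260,280,100,100)],3.4,"pics/s1.png")
montage(d["top"]["img"],[(180,180,110,100),(330,200,60,80)],4.6,"pics/t1.png")
E
```

```text
Traceback (most recent call last):
  File "h.py", line 10, in montage
    cv2.imwrite(out,np.hstack(t))
                    ~~~~~~~~~^^^
ValueError: all the input array dimensions except for the concatenation axis must match exactly, but along dimension 0, the array at index 0 has size 460 and the array at index 1 has size 459
```

View pics/s1.png

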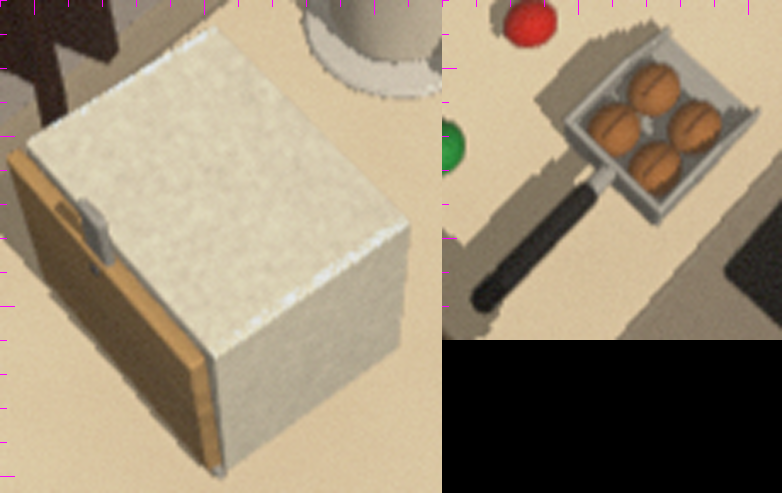

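```bash
sed -i 's/H=max(r\[3\] for r in regs)\*k/H=int(max(r[3] for r in regs)*k)+2/' h.py
python3 - <<'E'
from h import *
d=pickle.load(open("d0.pkl","rb"))
montage(d["top"]["img"],[(180,180,110,100),(330,200,60,80)],4.6,"pics/t1.png")
s=d["side"]
np.set_printoptions(precision=1,suppress=True)
c=[onz(s,u,v,150) for u,v in((198.2,152.1),(253.2,215.3),(310,175.6),(253.2,118.8))]
print(c);print([np.linalg.norm(c[i]-c[(i+1)%4]) for i in range(4)])
c=[onz(s,u,v,36) for u,v in((297.1,315.9),(323.2,345.3),(352,312.9),(325.6,289.4))]
print(c);print([np.linalg.norm(c[i]-c[(i+1)%4]) for i in range(4)])
print([onz(s,u,v,28) for u,v in((272.4,367.6),(304.1,335.9))])
E
```

```text
[array([561.3, 255.4, 150. ]), array([536.3,  76.5, 150. ]), array([672.1,  58.9, 150. ]), array([695.2, 236.2, 150. ])]
[np.float64(180.5614028237411), np.float64(136.94831485780864), np.float64(178.77669455373936), np.float64(135.24532020148757)]
[array([481.3, -87.8,  36. ]), array([ 474. , -159.1,   36. ]), array([ 556.8, -158.7,   36. ]), array([557.5, -92.4,  36. ])]
[np.float64(71.65154221728531), np.float64(82.84742364057603), np.float64(66.31963278186545), np.float64(76.39488184676945)]
[array([ 382.9, -118.2,   28. ]), array([ 464.3, -121.3,   28. ])]
```

View pics/t1.png

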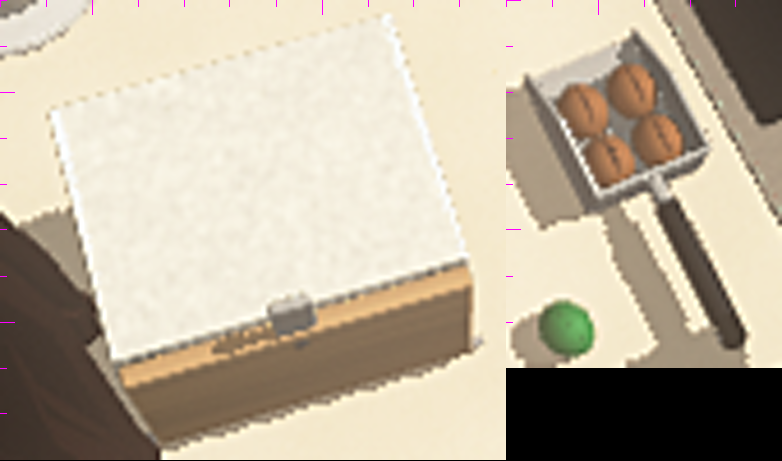

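Run:
```python
from h import *
d=pickle.load(open("d0.pkl","rb"));s,t=d["side"],d["top"]
np.set_printoptions(precision=1,suppress=True)
S=[(198.2,152.1),(253.2,215.3),(310,175.6),(253.2,118.8)];T=[(205.4,257.8),(281.7,237.0),(264.3,183.3),(191.3,204.3)]
for a,b in zip(S,T):print("bin",tri(s,a,t,b),onz(t,*b,150))
print("tabtop",tri(s,(216.5,170.3),t,(243,245.7)))
S=[(297.1,315.9),(323.2,345.3),(352,312.9),(325.6,289.4)];T=[(350.4,244.6),(373.7,232.6),(357.4,207.2),(334.6,217)]
for a,b in zip(S,T):print("bowl",tri(s,a,t,b),onz(t,*b,36))
for a,b in zip([(272.4,367.6),(304.1,335.9)],[(379.8,275.0),(364.6,244.6)]):print("handle",tri(s,a,t,b),onz(t,*b,28))
for n,a,b in [("red",(286,286),(322.5,242.5)),("green",(259.5,323),(343.5,271.5)),("tealight",(213.5,282),(297.5,293.5)),("matchbox",(170.5,228),(236.5,313)),("cork",(361.5,240),(310.5,176)),("cup",(391,234),(313.6,155)),("timer",(372,209),(288,158))]:print(n,onz(s,*a,10)[:2],onz(t,*b,10)[:2])
```

```text
bin (array([561. , 256.1, 148.7]), np.float64(1.4590331628466735)) [559.8 256.1 150. ]
bin (array([535.7,  78.4, 145.4]), np.float64(4.110515372805147)) [532.3  79.3 150. ]
bin (array([673.8,  60.4, 146.4]), np.float64(0.34273563784172184)) [672.1  60.9 150. ]
bin (array([697.4, 239.2, 145.2]), np.float64(0.705052607584997)) [694.9 239.1 150. ]
tabtop (array([537.2, 169.7, 198.5]), np.float64(3.2559999352439104))
bowl (array([479.3, -86.5,  29.1]), np.float64(7.080049326147989)) [474.2 -84.3  36. ]
bowl (array([ 479.1, -157.6,   20.7]), np.float64(3.24479096295177)) [ 477.5 -153.    36. ]
bowl (array([ 564.4, -156.2,   10. ]), np.float64(1.4737524570820713)) [ 556.4 -147.9   36. ]
bowl (array([564.8, -88.1,  11.3]), np.float64(1.4372970991831242)) [557.1 -81.8  36. ]
handle (array([ 379.9, -117.6,   23.1]), np.float64(7.121297041243064)) [ 375.7 -116.    28. ]
handle (array([ 463.5, -120.6,   23.3]), np.float64(3.593352769227707)) [ 460.8 -119.1   28. ]
red [516.8 -26.1] [514.9 -28. ]
green [427.5 -40.3] [424.2 -42.2]
tealight [422.7  84.8] [422.6  87.4]
matchbox [441.6 240.5] [441.9 243.8]
cork [699.8 -71.4] [698.4 -82.7]
cup [ 753.6 -107.7] [ 752.6 -118.7]
timer [773.6 -41.2] [774.1 -50.1]
```

```bash
cat > plan.py <<'E'
import numpy as np
from scipy.spatial.transform import Rotation as R, Slerp
from bench import sense
def rpy(r,p,y): return R.from_euler('xyz',[r,p,y],degrees=True)
def plan(targets,hand,tip=0,step=55,ang=9.5,start=None):
    """targets: (x,y,z,roll,pitch,yaw) of point `tip` mm ahead of the flange; prints rows"""
    s=sense(); p=np.array(s["tool_pos"]);q=rpy(*s["tcp_rot"])
    if start is not None: q=rpy(*start[3:]);p=np.array(start[:3])-q.apply([0,0,tip])
    out=[]
    for t in targets:
        Q=rpy(*t[3:]);P=np.array(t[:3],float)
        g0=p+q.apply([0,0,tip]);q0=q
        th=np.degrees((q0.inv()*Q).magnitude())
        n=max(1,int(np.ceil(max(np.linalg.norm(P-Q.apply([0,0,tip])-p)/step,th/ang))))
        sl=Slerp([0,1],R.concatenate([q0,Q]))
        for i in range(1,n+1):
            qi=sl(i/n);pi=g0+(P-g0)*i/n-qi.apply([0,0,tip])
            sh=np.round(q.inv().apply(pi-p)/100,2);w=np.round((q.inv()*qi).as_rotvec()*180/np.pi/60,3)
            p=p+q.apply(sh*100);q=q*R.from_rotvec(np.radians(w*60))
            out.append(" ".join(f"{v:g}" for v in [*(sh+0.),*(w+0.),hand]))
        out[-1]+="   #"
    for i in range(0,len(out),5):print("; ".join(out[i:i+5]))
    print("end",np.round(p,1),np.round(q.as_euler('xyz',degrees=True),1))
E
python3 - <<'E'
from plan import *
# above point behind tab, then down
plan([(567,165,404,180,0,-8),(567,165,337,180,0,-8)],1)
E
```

```text
0.39 -0.34 0 0 0 0.036 1; 0.38 -0.36 0 0 0 0.036 1; 0.36 -0.38 0 0 0 0.036 1; 0.35 -0.38 0 0 0 0.036 1; 0.33 -0.4 0 -0.001 0 0.036 1
0.32 -0.41 0 0 0 0.036 1; 0.3 -0.42 0 0 0 0.036 1; 0.29 -0.44 0 0 0 0.035 1; 0.27 -0.44 0 0 0 0.036 1; 0.25 -0.46 0 0 0 0.036 1
0.24 -0.46 0 0 0 0.036 1; 0.22 -0.47 0 0 0 0.036 1; 0.2 -0.48 0 0 0 0.036 1; 0.18 -0.49 0 0 0 0.036 1; 0.16 -0.49 0 -0.001 0 0.036 1   #
0 0 0.34 0 0 0 1; 0 0 0.33 0 0 0 1   #
end [566.7 164.8 337.3] [180.   0.  -8.]
```

```bash
python3 -m jog '0.39 -0.34 0 0 0 0.036 1; 0.38 -0.36 0 0 0 0.036 1; 0.36 -0.38 0 0 0 0.036 1; 0.35 -0.38 0 0 0 0.036 1; 0.33 -0.4 0 0 0 0.036 1' 40
python3 -m jog '0.32 -0.41 0 0 0 0.036 1; 0.3 -0.42 0 0 0 0.036 1; 0.29 -0.44 0 0 0 0.035 1; 0.27 -0.44 0 0 0 0.036 1; 0.25 -0.46 0 0 0 0.036 1'
python3 -m jog '0.24 -0.46 0 0 0 0.036 1; 0.22 -0.47 0 0 0 0.036 1; 0.2 -0.48 0 0 0 0.036 1; 0.18 -0.49 0 0 0 0.036 1; 0.16 -0.49 0 0 0 0.036 1'
python3 -m jog '0 0 0 0 0 0 1; 0 0 0 0 0 0 1'
python3 - <<'E'
from bench import *
from h import *
from plan import plan
for n,r in(("side",(170,90,150,125)),("wrist",(0,0,560,420))):
    s=snapshot(n)
    if n=="side": a=cv2.resize(s["img"][90:215,170:320],(720,600))
    else: b=cv2.resize(s["img"],(800,600))
    cv2.imwrite(f"pics/{n}2.png",(a if n=="side" else b)[:,:,::-1])
    pickle.dump(s,open(n+"2.pkl","wb"))
x=sense();print(x["ft_force"],x["finger_gap"])
plan([(567,165,337,180,0,-8)],1)
E
```

```text
time: 0.72
tool_pos: [354.1, -307.9, 404.3]
tcp_rot: [-180.0, 0.0, 13.5]
ft_force: [0.5, -0.5, -0.6]
finger_gap: 0.2
grip_force: 0.0
time: 1.35
tool_pos: [460.6, -70.4, 404.5]
tcp_rot: [180.0, 0.0, 2.7]
ft_force: [0.7, -0.1, -0.4]
finger_gap: -0.4
grip_force: 0.0
time: 1.98
tool_pos: [567.1, 166.3, 404.1]
tcp_rot: [180.0, 0.0, -8.1]
ft_force: [0.7, -0.5, 0.8]
finger_gap: 0.2
grip_force: 0.0
time: 2.22
tool_pos: [566.6, 164.6, 404.0]
tcp_rot: [179.9, 0.1, -7.9]
ft_force: [-0.1, 0.5, -0.6]
finger_gap: -0.1
grip_force: 0.0
[ 0.27401692  0.80671855 -0.24304052] 0.019138077447091912
0 -0.01 0.34 0 0 0 1; 0 0 0.34 0 0 -0.001 1   #
end [566.7 164.6 336.6] [180.   0.  -8.]
```

View pics/wrist2.png

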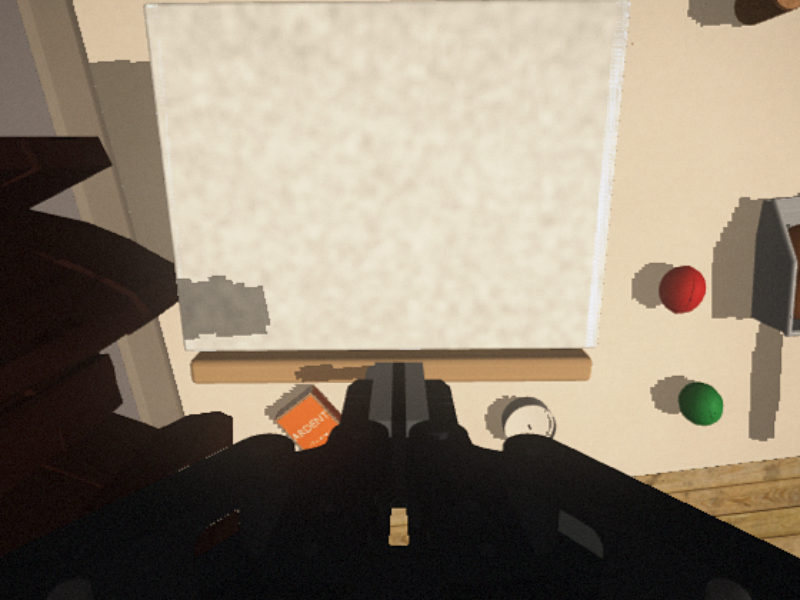

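Run:
```python
from h import *
k=800/560
s=pickle.load(open("wrist2.pkl","rb"));print(s["extrinsics"])
for n,P in(("tip",(566.7,164.6,231)),("tabtop",(540.7,168.4,194)),("FR",(535.3,78,150)),("FL",(560.6,255.8,150)),("BR",(672.3,60,150))):print(n,proj(s,P)*k, proj(pickle.load(open("side2.pkl","rb")),P)*4.8-np.array([170,90])*4.8)
for q in((596,347),(185,350),(627,0),(192,355),(590,352),(590,380),(192,382)):print(q,onz(s,q[0]/k,q[1]/k,150))
```

```text
[[-1.38593899e-01 -9.54751077e-01 -2.63138958e-01  6.31898259e+02]
 [-9.90348854e-01  1.33863502e-01  3.59125309e-02  1.54116893e+02]
 [ 9.37174955e-04  2.65576623e-01 -9.64089300e-01  3.73041355e+02]
 [ 0.00000000e+00  0.00000000e+00  0.00000000e+00  1.00000000e+00]]
tip [393.02259388 389.31420945] [278.26200754 298.81391946]
tabtop [393.60583682 412.08741815] [230.57389019 391.37262738]
FR [598.53003151 350.63287735] [394.79332237 600.79816797]
FL [191.99352482 349.88959868] [133.40491876 298.47983806]
BR [631.99927999   3.66342252] [670.32398636 409.05417783]
(596, 347) [537.16968076  79.03646816 150.        ]
(185, 350) [560.97820236 258.8691418  150.        ]
(627, 0) [673.79769125  61.81850817 150.        ]
(192, 355) [558.24754731 256.37392432 150.        ]
(590, 352) [535.17754853  81.7639823  150.        ]
(590, 380) [521.72817642  82.36375111 150.        ]
(192, 382) [545.60745951 259.47343673 150.        ]
```

View pics/side2.png

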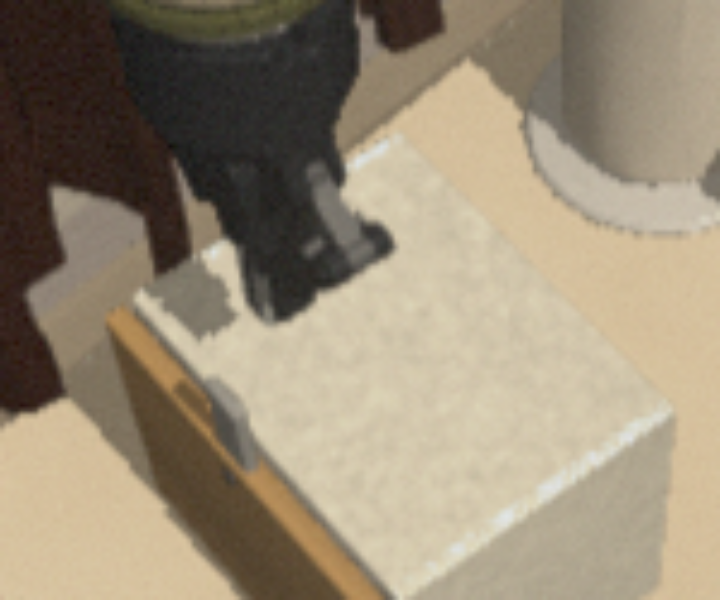

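```bash
python3 -m jog '0 0 0.32 0 0 0 1; 0 0 0.31 0 0 0 1; 0 0 0 0 0 0 1; -0.12 0 0 0 0 0 1; -0.155 0 0.005 0 0 0 1'
python3 -m jog '-0.154 0 0.02 0 0 0 1; -0.151 0 0.035 0 0 0 1; -0.146 0 0.05 0 0 0 1; -0.141 0 0.065 0 0 0 1'
python3 -m jog '-0.134 0 0.075 0 0 0 1; -0.126 0 0.09 0 0 0 1; -0.06 0 0.05 0 0 0 1; -0.03 0 0.025 0 0 0 1; 0 0 0 0 0 0 1'
```

```text
time: 2.95
tool_pos: [539.7, 168.1, 343.5]
tcp_rot: [-179.9, -0.2, -8.0]
ft_force: [2.2, -0.4, -2.1]
finger_gap: 0.1
grip_force: 1.2
time: 3.45
tool_pos: [480.9, 176.7, 327.1]
tcp_rot: [-179.9, -0.3, -8.0]
ft_force: [1.2, -1.1, 1.8]
finger_gap: 0.0
grip_force: 0.9
time: 4.08
tool_pos: [447.1, 181.7, 302.2]
tcp_rot: [-179.9, -0.2, -8.0]
ft_force: [1.3, -1.0, 5.3]
finger_gap: 0.2
grip_force: 2.1
```

```bash
python3 -m jog '-0.02 0 0.01 0 0 0 1; 0 0 0 0 0 0 1'
python3 -m jog '0.1 0 -0.12 0 0 0 1; 0.05 0 -0.4 0 0 0 1; 0 0.2 -0.5 0 0 0 1; 0 0.5 0 0 0 0 1; 0 0.5 0 0 0 0 1'
python3 -m jog '0 0.5 0 0 0 0 1;0 0.5 0 0 0 0 1;0 0 0 0 0 0 1'
python3 - <<'E'
from bench import *
from h import *
a=snapshot("side");b=snapshot("top")
pickle.dump({"side":a,"top":b},open("d3.pkl","wb"))
I=np.hstack([cv2.resize(a["img"][100:250,150:320],(510,450)),cv2.resize(b["img"][180:330,195:295],(290,435)) if 0 else cv2.resize(b["img"][170:320,195:291],(288,450))])
cv2.imwrite("pics/3.png",I[:,:,::-1])
h=np.array([540.7,168.4,12]);X=np.array([.9905,-.137,0]);Z=np.array([0,0,1.])
Y=np.array([.137,.9905,0])
for th in(.65,.7,.75):
    u=-np.sin(th)*X+np.cos(th)*Z
    for n,P in(("tabtop",h+182*u),("PR",h+140*u-90*Y),("PL",h+140*u+90*Y)):
        print(th,n,(proj(a,P)-[150,100])*3,(proj(b,P)-[195,170])*3+[510,0])
E
```

```text
time: 4.32
tool_pos: [446.3, 181.7, 302.2]
tcp_rot: [-179.9, -0.4, -8.0]
ft_force: [5.4, -2.6, 6.3]
finger_gap: 0.2
grip_force: 4.6
time: 4.95
tool_pos: [442.6, 59.9, 403.0]
tcp_rot: [-180.0, -0.1, -7.9]
ft_force: [0.3, -0.7, 1.0]
finger_gap: 0.6
grip_force: 0.0
time: 5.32
tool_pos: [428.3, -41.0, 402.0]
tcp_rot: [180.0, -0.0, -8.3]
ft_force: [1.1, 0.9, -0.6]
finger_gap: -0.1
grip_force: 0.0
0.65 tabtop [ 61.38830838 343.56447997] [697.38606119 376.1649707 ]
0.65 PR [187.58701114 449.01175616] [804.69573298 317.94856557]
0.65 PL [ 30.96767445 251.73274085] [574.67959948 386.88083312]
0.7 tabtop [ 53.28559935 354.43878189] [700.4566323  386.97434872]
0.7 PR [181.05306052 457.0993303 ] [806.7366814  326.00839464]
0.7 PL [ 25.2722182  259.68118619] [577.22420957 394.93525425]
0.75 tabtop [ 45.76595126 365.24047321] [703.42490771 397.42011408]
0.75 PR [174.91489343 465.11052484] [808.67460877 333.83114105]
0.75 PL [ 19.98920178 267.62247669] [579.73262274 402.72739772]
```

View pics/3.png

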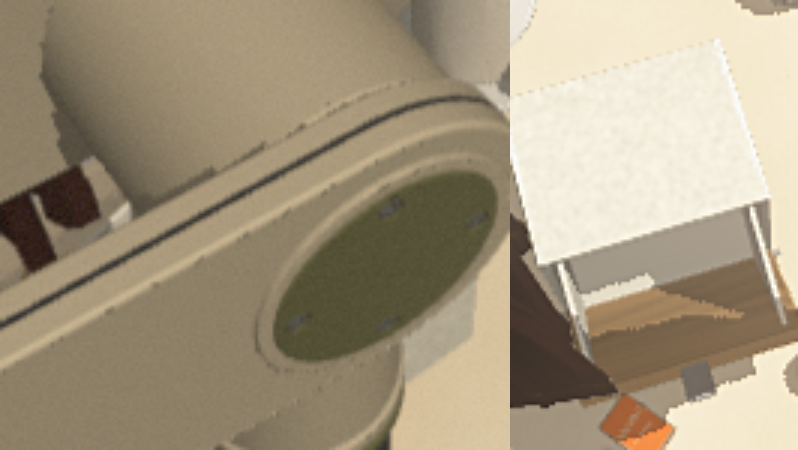

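Run:
```python
from plan import *
plan([(441,-120,270,180,0,-2),(441,-120,184,180,0,-2)],0)
```

```text
0.08 0.26 0.44 0 0 -0.034 0; 0.07 0.27 0.44 0 0 -0.034 0; 0.06 0.27 0.44 -0.001 0 -0.034 0   #; 0 0 0.43 0 0 0 0; 0 0 0.43 0 0 0 0   #
end [ 441.2 -120.3  183.7] [180.  -0.  -2.]
```

```bash
python3 -m jog '0.08 0.26 0.44 0 0 -0.034 0; 0.07 0.27 0.44 0 0 -0.034 0; 0.06 0.27 0.44 0 0 -0.034 0; 0 0 0 0 0 0 0; 0 0 0 0 0 0 0' 100
python3 - <<'E'
from bench import *
from h import *
s=snapshot("wrist");cv2.imwrite("pics/w4.png",s["img"][:,:,::-1]);x=sense();print(x["finger_gap"],x["tool_pos"])
print([proj(s,P) for P in((441,-120,28),(421,-120,28),(466,-121.6,28),(561,-124.4,8))])
E
```

```text
time: 6.05
tool_pos: [441.8, -118.9, 270.1]
tcp_rot: [-180.0, -0.0, -1.8]
ft_force: [-0.1, 0.7, 0.9]
finger_gap: 43.1
grip_force: 0.0
42.32093365087392 [ 442.10562329 -119.01261679  270.81361264]
[array([279.6570835 , 224.11020938]), array([280.68444327, 255.82995253]), array([281.10926638, 182.17405602]), array([280.82745129,   6.4352909 ])]
```

View pics/w4.png

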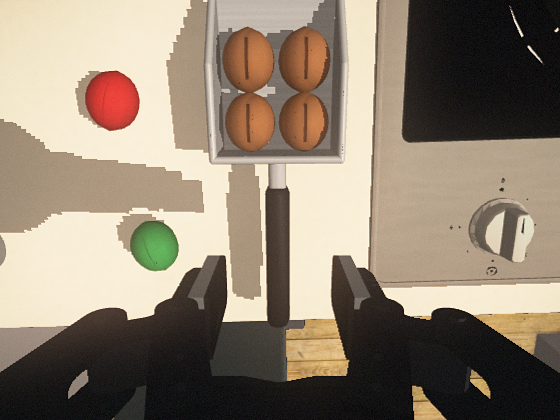

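```bash
python3 -m jog '0 0 0.44 0 0 0 0; 0 0.0 0.3 0 0 0 0; 0 0 0.13 0 0 0 0; 0 0 0 0 0 0 1; 0 0 0 0 0 0 1' 100
python3 -m jog '0 0 0 0 0 0 1; 0 0 0 0 0 0 1; 0 0 0 0 0 0 1'; python3 -m jog '0 0 -0.05 0 0 0 1; 0 0 -0.1 0 0 0 1; 0 0 -0.15 0 0 0 1; 0 0 -0.1 0 0 0 1; 0 0 0 0 0 0 1'
```

```text
time: 6.72
tool_pos: [442.2, -120.0, 184.0]
tcp_rot: [180.0, -0.1, -1.9]
ft_force: [0.1, -0.4, 1.0]
finger_gap: 12.0
grip_force: 97.2
time: 7.1
tool_pos: [442.0, -120.1, 183.7]
tcp_rot: [180.0, -0.1, -1.9]
ft_force: [-0.7, 2.8, 7.8]
finger_gap: 12.1
grip_force: 98.2
time: 7.72
tool_pos: [441.8, -120.2, 223.6]
tcp_rot: [179.9, -0.1, -1.9]
ft_force: [-0.0, 0.4, -1.8]
finger_gap: 12.1
grip_force: 97.4
```

```bash
sed -i 's/\[0,0,tip\]/tip/g; s/tip=0/tip=(0,0,0)/' plan.py
python3 - <<'E'
from plan import *
T=(120,0,175.7)
plan([(562,-118,195,180,-6,-2),(486,176,195,180,-6,-8)],1,tip=T,step=27,ang=5)
E
```

```text
-0.04 -0.01 -0.27 0 0.02 0 1; -0.03 -0.01 -0.27 0 0.019 0.001 1; -0.02 -0.02 -0.27 0 0.02 0 1; -0.02 -0.01 -0.26 0.001 0.019 0.001 1; -0.01 -0.01 -0.27 0 0.02 0 1   #
-0.07 -0.25 -0.01 -0.001 0 0.008 1; -0.07 -0.26 -0.01 -0.001 0 0.009 1; -0.08 -0.25 0 -0.001 0 0.008 1; -0.08 -0.26 -0.01 -0.001 0 0.008 1; -0.08 -0.25 -0.01 0 0 0.008 1
-0.08 -0.25 -0.01 -0.001 0 0.009 1; -0.08 -0.25 -0.01 -0.001 0 0.008 1; -0.09 -0.25 -0.01 -0.001 0 0.008 1; -0.09 -0.25 -0.01 -0.001 0 0.009 1; -0.09 -0.25 -0.01 -0.001 0 0.008 1
-0.09 -0.25 -0.01 -0.001 0 0.008 1; -0.09 -0.24 -0.01 -0.001 0 0.008 1   #
end [349.8 194.9 357.6] [180.  -6.  -8.]
```

```bash
python3 -m jog '-0.04 -0.01 -0.27 0 0.02 0 1; -0.03 -0.01 -0.27 0 0.019 0.001 1; -0.02 -0.02 -0.27 0 0.02 0 1; -0.02 -0.01 -0.26 0.001 0.019 0.001 1; -0.01 -0.01 -0.27 0 0.02 0 1'
python3 -m jog '-0.03 -0.12 0 0 0 0.004 1; -0.04 -0.13 -0.01 -0.001 0 0.004 1; -0.07 -0.26 -0.01 -0.001 0 0.009 1; -0.08 -0.25 0 -0.001 0 0.008 1; -0.08 -0.26 -0.01 -0.001 0 0.008 1'
python3 -m jog '-0.08 -0.25 -0.01 0 0 0.008 1; -0.08 -0.25 -0.01 -0.001 0 0.009 1; -0.08 -0.25 -0.01 -0.001 0 0.008 1; -0.09 -0.25 -0.01 -0.001 0 0.008 1; -0.09 -0.25 -0.01 -0.001 0 0.009 1'
python3 -m jog '-0.09 -0.25 -0.01 -0.001 0 0.008 1; -0.09 -0.25 -0.01 -0.001 0 0.008 1; -0.04 -0.12 0 0 0 0.004 1; -0.05 -0.12 -0.01 -0.001 0 0.004 1; 0 0 0 0 0 0 1'
python3 - <<'E'
from bench import *
from h import *
from plan import *
s=snapshot("wrist");b=snapshot("top");pickle.dump((s,b),open("d5.pkl","wb"))
cv2.imwrite("pics/5.png",np.hstack([s["img"][:,80:480],b["img"][140:350,170:370].repeat(2,0).repeat(2,1)])[:,:,::-1])
T=(120,0,175.7)
plan([(486,176,170,180,8,-8),(486,176,142,180,22,-8),(486,176,138,180,40,-8),(486,176,138,180,55,-8)],1,tip=T,step=27,ang=5)
E
```

```text
time: 8.35
tool_pos: [423.5, -113.2, 355.9]
tcp_rot: [-179.9, -5.9, -2.0]
ft_force: [1.1, -0.2, -1.9]
finger_gap: 11.9
grip_force: 97.6
time: 8.98
tool_pos: [397.7, -8.4, 353.5]
tcp_rot: [-179.9, -5.7, -4.0]
ft_force: [0.2, 0.8, -1.6]
finger_gap: 12.0
grip_force: 97.6
time: 9.6
tool_pos: [366.2, 119.6, 354.5]
tcp_rot: [180.0, -5.7, -6.5]
ft_force: [0.4, -0.2, -1.9]
finger_gap: 11.9
grip_force: 97.7
time: 10.22
tool_pos: [348.5, 195.9, 355.0]
tcp_rot: [179.9, -5.7, -7.8]
ft_force: [-0.7, -0.2, -1.9]
finger_gap: 12.2
grip_force: 97.6
0.14 0 -0.01 0 -0.077 0 1; 0.15 0 -0.02 0.001 -0.076 0.001 1; 0.15 0 -0.01 0 -0.077 0 1   #; 0.16 0 0 0 -0.078 0 1; 0.17 0 0 0 -0.077 0 1
0.17 0 -0.01 0 -0.078 0 1   #; 0.15 0 -0.08 0 -0.075 0 1; 0.14 0 -0.08 0 -0.075 0 1; 0.15 0 -0.08 0 -0.075 0 1; 0.15 0 -0.08 0 -0.075 0 1   #
0.16 0 -0.1 0 -0.083 0 1; 0.16 0 -0.09 0 -0.084 0 1; 0.15 0 -0.1 0 -0.083 0 1   #
end [560.2 165.5 337.3] [-180.   55.   -8.]
```

View pics/5.png

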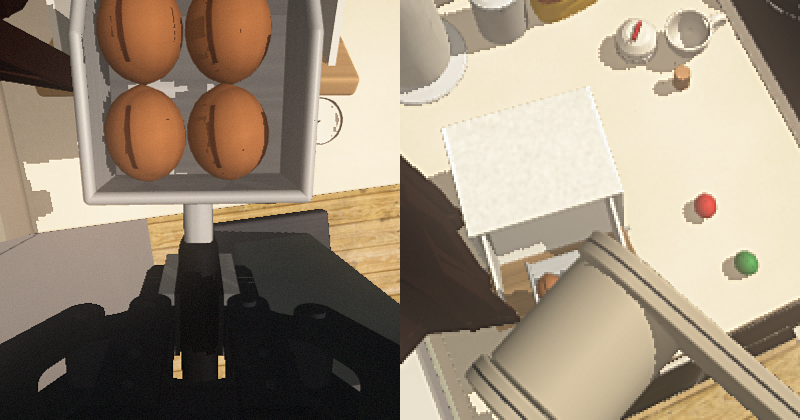

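```bash
python3 -m jog '0.14 0 -0.01 0 -0.077 0 1; 0.15 0 -0.02 0.001 -0.076 0.001 1; 0.15 0 -0.01 0 -0.077 0 1; 0.16 0 0 0 -0.078 0 1; 0.17 0 0 0 -0.077 0 1'
python3 -m jog '0.17 0 -0.01 0 -0.078 0 1; 0 0 0 0 0 0 1; 0 0 0 0 0 0 1; 0 0 0 0 0 0 1; 0 0 0 0 0 0 1'
python3 -m jog '0.15 0 -0.08 0 -0.075 0 1; 0.14 0 -0.08 0 -0.075 0 1; 0.15 0 -0.08 0 -0.075 0 1; 0.15 0 -0.08 0 -0.075 0 1; 0 0 0 0 0 0 1'
python3 -m jog '0.16 0 -0.1 0 -0.083 0 1; 0.16 0 -0.09 0 -0.084 0 1; 0.15 0 -0.1 0 -0.083 0 1; 0 0 0 0 0 0 1; 0 0 0 0 0 0 1'
python3 -m jog '0 0 0 0 0 0 1; 0 0 0 0 0 0 1; 0 0 0 0 0 0 1'
python3 - <<'E'
from bench import *
from h import *
s=snapshot("wrist");b=snapshot("top");a=snapshot("side")
cv2.imwrite("pics/6.png",np.hstack([s["img"][:,80:480],b["img"][170:380,170:370].repeat(2,0).repeat(2,1)])[:,:,::-1])
E
```

```text
time: 10.95
tool_pos: [425.7, 183.7, 355.5]
tcp_rot: [-179.9, 17.4, -8.1]
ft_force: [-0.2, 0.4, -2.3]
finger_gap: 12.1
grip_force: 97.6
time: 11.58
tool_pos: [441.1, 182.3, 352.2]
tcp_rot: [-179.9, 21.8, -8.0]
ft_force: [-0.3, -0.7, -1.3]
finger_gap: 12.5
grip_force: 97.7
time: 12.2
tool_pos: [508.2, 172.5, 350.5]
tcp_rot: [-179.9, 40.0, -8.0]
ft_force: [0.5, 0.2, -1.8]
finger_gap: 12.1
grip_force: 97.7
time: 12.82
tool_pos: [560.3, 165.6, 339.5]
tcp_rot: [-179.8, 54.7, -7.9]
ft_force: [0.3, 0.0, -1.1]
finger_gap: 12.3
grip_force: 97.8
time: 13.2
tool_pos: [560.6, 165.4, 339.4]
tcp_rot: [-179.8, 54.8, -7.9]
ft_force: [-0.5, -0.5, -0.7]
finger_gap: 12.2
grip_force: 97.8
```

View pics/6.png

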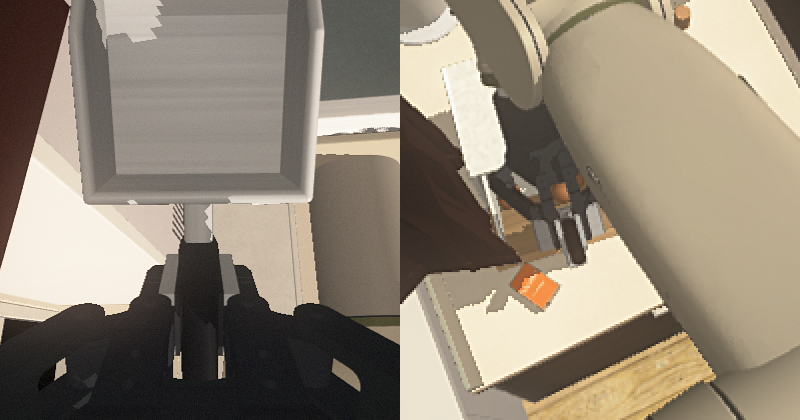

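Run:
```python
from plan import *
T=(120,0,175.7)
plan([(483,176,165,180,45,-8),(483,176,205,180,0,-8),(562,-120,200,180,0,-2),(562,-120,40,180,0,-2),(562,-120,9,180,0,-2)],1,tip=T,step=45,ang=9)
```

```text
-0.26 0 0.05 -0.001 0.082 0 1; -0.26 0 0.05 0 0.083 0.001 1   #; -0.32 0 0.15 0 0.15 0 1; -0.3 0 0.15 0 0.15 0 1; -0.3 0 0.13 0 0.15 0 1
-0.28 0 0.14 0 0.15 0 1; -0.27 0 0.13 0 0.15 0 1   #; 0.15 0.37 0.01 0 0 -0.013 1; 0.14 0.37 0 0 0 -0.012 1; 0.14 0.37 0.01 0 0 -0.013 1
0.14 0.38 0 0 0 -0.012 1; 0.13 0.37 0.01 0 0 -0.013 1; 0.12 0.38 0 0 0 -0.012 1; 0.13 0.38 0.01 0 0 -0.013 1; 0.11 0.38 0.01 0 0 -0.012 1   #
0 0 0.4 0 0 0 1; 0 0 0.4 0 0 0 1; 0 0 0.4 0 0 0 1; 0 0 0.4 0 0 0 1   #; 0 0 0.31 0 0 0 1   #
end [ 441.9 -115.9  184.4] [180.  -0.  -2.]
```

```bash
python3 -m jog '-0.26 0 0.05 0 0.082 0 1; -0.26 0 0.05 0 0.083 0.001 1; -0.32 0 0.15 0 0.15 0 1; -0.3 0 0.15 0 0.15 0 1; -0.3 0 0.13 0 0.15 0 1'
python3 -m jog '-0.28 0 0.14 0 0.15 0 1; -0.27 0 0.13 0 0.15 0 1; 0.15 0.37 0.01 0 0 -0.013 1; 0.14 0.37 0 0 0 -0.012 1; 0.14 0.37 0.01 0 0 -0.013 1'
python3 -m jog '0.14 0.38 0 0 0 -0.012 1; 0.13 0.37 0.01 0 0 -0.013 1; 0.12 0.38 0 0 0 -0.012 1; 0.13 0.38 0.01 0 0 -0.013 1; 0.11 0.38 0.01 0 0 -0.012 1'
python3 -m jog '0 0.03 0.4 0 0 0 1; 0 0 0.4 0 0 0 1; 0 0 0.4 0 0 0 1; 0 0 0.3 0 0 0 1; 0 0 0 0 0 0 1'
python3 - <<'E'
from plan import *
from h import *
from bench import *
plan([(442,-119,184,180,0,-2)],1)
b=snapshot("top");pickle.dump(b,open("d7.pkl","wb"))
hsv=cv2.cvtColor(b["img"],cv2.COLOR_RGB2HSV)
# walnut colour from first top picture
d=pickle.load(open("d0.pkl","rb"))["top"]["img"];print("walnut hsv",[cv2.cvtColor(d,cv2.COLOR_RGB2HSV)[y,x] for x,y in((347,224),(357,219),(353,235),(363,230))])
E
```

```text
time: 13.98
tool_pos: [422.8, 184.6, 394.3]
tcp_rot: [-179.9, 17.7, -8.1]
ft_force: [0.0, -0.2, -1.5]
finger_gap: 11.8
grip_force: 97.7
time: 14.6
tool_pos: [392.8, 76.6, 378.4]
tcp_rot: [-180.0, -0.0, -5.7]
ft_force: [-0.4, 0.1, -0.7]
finger_gap: 12.1
grip_force: 97.7
time: 15.22
tool_pos: [441.7, -117.1, 375.1]
tcp_rot: [-179.9, 0.0, -2.1]
ft_force: [-0.4, 0.4, -1.0]
finger_gap: 12.2
grip_force: 97.6
time: 15.85
tool_pos: [439.9, -118.1, 222.5]
tcp_rot: [-179.8, 0.3, -2.1]
ft_force: [-0.6, 0.0, -0.0]
finger_gap: 12.4
grip_force: 97.8
0.02 0.01 0.39 -0.003 0.006 -0.001 1   #
end [ 441.7 -119.   183.5] [180.  -0.  -2.]
walnut hsv [array([ 13, 129, 180], dtype=uint8), array([ 12, 132, 182], dtype=uint8), array([ 12, 119, 142], dtype=uint8), array([ 13, 131, 171], dtype=uint8)]
```

```bash
python3 -m jog '0.02 0.01 0.2 0 0 0 1; 0 0 0.12 0 0 0 1; 0 0 0.05 0 0 0 1; 0 0 0 0 0 0 1'
python3 -m jog '0 0 0.01 0 0 0 0.6; 0 0 0 0 0 0 0.2; 0 0 0 0 0 0 0; 0 0 0 0 0 0 0'
python3 -m jog '0 0 -0.2 0 0 0 0; 0 0 -0.4 0 0 0 0; 0 0 -0.5 0 0 0 0; 0 0 -0.5 0 0 0 1; 0 0 -0.4 0 0 0 1'
python3 - <<'E'
from h import *
from bench import *
b=snapshot("top");a=snapshot("side");pickle.dump((a,b),open("d8.pkl","wb"))
for n,s in(("side",a),("top",b)):
    hsv=cv2.cvtColor(s["img"],cv2.COLOR_RGB2HSV)
    m=cv2.inRange(hsv,(6,115,60),(15,200,255))
    N,L,S,C=cv2.connectedComponentsWithStats(m)
    print(n,[(S[i,4],C[i].round(0).tolist(),onz(s,*C[i],70).round(0)[:2].tolist()) for i in range(1,N) if S[i,4]>20])
    # dark handle
    p=proj(s,(421,-119,28)).round().astype(int);print("handle px",s["img"][p[1],p[0]])
E
```

```text
time: 16.4
tool_pos: [443.6, -119.8, 188.4]
tcp_rot: [-180.0, 0.0, -2.1]
ft_force: [-0.7, -0.3, -0.9]
finger_gap: 12.0
grip_force: 97.8
time: 16.9
tool_pos: [443.6, -119.8, 187.2]
tcp_rot: [-180.0, -0.0, -2.1]
ft_force: [0.2, -0.6, -0.6]
finger_gap: 42.9
grip_force: 0.0
time: 17.52
tool_pos: [443.6, -119.9, 389.6]
tcp_rot: [180.0, -0.1, -2.1]
ft_force: [0.6, -0.8, 0.2]
finger_gap: 7.0
grip_force: 0.0
side [(np.int32(49), [302.0, 7.0], [1096.0, 463.0]), (np.int32(40), [250.0, 43.0], [906.0, 465.0]), (np.int32(56), [254.0, 67.0], [855.0, 399.0]), (np.int32(33), [109.0, 88.0], [570.0, 601.0]), (np.int32(56), [118.0, 103.0], [556.0, 547.0]), (np.int32(70), [382.0, 163.0], [844.0, 1.0]), (np.int32(370), [226.0, 213.0], [529.0, 154.0]), (np.int32(53), [172.0, 234.0], [425.0, 196.0])]
handle px [50 47 41]
top [(np.int32(53), [252.0, 137.0], [846.0, 25.0]), (np.int32(39), [311.0, 176.0], [674.0, -70.0]), (np.int32(53), [245.0, 260.0], [538.0, 174.0]), (np.int32(93), [225.0, 268.0], [542.0, 227.0]), (np.int32(280), [237.0, 312.0], [433.0, 241.0])]
handle px [86 74 63]
```

Run:
```python
from plan import *
plan([(470,178,404,180,0,-8),(392,189,404,180,0,-8),(392,189,298,180,0,-8)],1)
```

```text
0.02 -0.5 -0.02 0 -0.001 0.016 1; 0.02 -0.5 -0.02 0.001 -0.002 0.017 1; 0.01 -0.5 -0.02 0 -0.001 0.016 1; 0 -0.5 -0.02 0 -0.002 0.017 1; -0.01 -0.49 -0.02 0.001 -0.001 0.016 1
-0.02 -0.5 -0.01 0 -0.001 0.017 1   #; -0.4 0 0 0 0 0 1; -0.39 0 -0.01 0 0 0 1   #; 0 0 0.53 0 0 0 1; 0 0 0.53 0 0 0 1   #
end [392.1 188.7 298.5] [-180.   -0.   -8.]
```

```bash
python3 -m jog '0.02 -0.5 -0.02 0 0 0.016 1; 0.02 -0.5 -0.02 0 0 0.017 1; 0.01 -0.5 -0.02 0 0 0.016 1; 0 -0.5 -0.02 0 0 0.017 1; -0.01 -0.49 -0.02 0 0 0.016 1'
python3 -m jog '-0.02 -0.5 -0.01 0 0 0.017 1;0 0 0 0 0 0 1;0 0 0 0 0 0 1'
python3 - <<'E'
from h import *
from bench import *
s=snapshot("wrist");pickle.dump(s,open("d9.pkl","wb"))
hsv=cv2.cvtColor(s["img"],cv2.COLOR_RGB2HSV)
m=cv2.inRange(hsv,(5,115,50),(16,220,255))
N,L,S,C=cv2.connectedComponentsWithStats(m)
print([(S[i].tolist(),onz(s,*C[i],45).round(0)[:2].tolist()) for i in range(1,N) if S[i,4]>80])
for z in (20,50,100):print(z,proj(s,(520,170,z)),proj(s,(500,100,z)),proj(s,(520,240,z)))
g=cv2.medianBlur(cv2.cvtColor(s["img"],cv2.COLOR_RGB2GRAY),5)
c=cv2.HoughCircles(g,cv2.HOUGH_GRADIENT,1,25,param1=80,param2=18,minRadius=14,maxRadius=34)
print([] if c is None else [(k.tolist(),hsv[int(k[1]),int(k[0])].tolist()) for k in c[0]])
E
```

```text
time: 18.25
tool_pos: [464.8, 129.9, 396.5]
tcp_rot: [-180.0, 0.0, -7.0]
ft_force: [0.4, -1.1, 0.3]
finger_gap: -0.1
grip_force: 0.0
time: 18.62
tool_pos: [469.0, 178.1, 397.4]
tcp_rot: [180.0, 0.1, -8.0]
ft_force: [0.0, -0.1, -0.0]
finger_gap: -0.1
grip_force: 0.0
[([139, 81, 264, 212, 27865], [484.0, 179.0]), ([153, 183, 13, 36, 170], [468.0, 284.0])]
20 [278.7520829  122.07190673] [358.52321842 133.60838821] [201.97725094 133.02523854]
50 [278.77933745 123.63255147] [365.96109285 136.22699699] [194.86651471 135.59156672]
100 [278.83821732 127.00411904] [381.99124261 141.8706377 ] [179.53837753 141.12362826]
[([510.5, 191.5, 17.200000762939453], [57, 122, 119]), ([496.5, 98.5, 17.200000762939453], [1, 183, 160]), ([285.5, 119.5, 18.200000762939453], [11, 159, 165]), ([202.5, 95.5, 19.100000381469727], [12, 148, 190]), ([268.5, 95.5, 22.5], [12, 153, 193])]
```

Run:
```python
from h import *
s=pickle.load(open("d9.pkl","rb"));hsv=cv2.cvtColor(s["img"],cv2.COLOR_RGB2HSV)
print("panel",hsv[200,230],hsv[150,330],hsv[150,160])
m=cv2.inRange(hsv,(8,138,50),(14,220,255));m=cv2.morphologyEx(m,cv2.MORPH_OPEN,np.ones((3,3)))
N,L,S,C=cv2.connectedComponentsWithStats(m)
print([(S[i].tolist(),C[i].round().tolist(),onz(s,*C[i],45).round(0)[:2].tolist()) for i in range(1,N) if S[i,4]>50])
r=m[60:160:5,170:350:4]
print("\n".join("".join("#" if v else "." for v in q) for q in r))
h=hsv[60:160:5,170:350:5]
for q in h[::1]:print(" ".join(f"{v:3d}" for v in q[:,1]))
```

```text
panel [ 15 123 195] [ 15 133 111] [ 18  40 191]
[([255, 85, 26, 24, 446], [267.0, 95.0], [543.0, 177.0]), ([193, 86, 29, 28, 623], [208.0, 98.0], [548.0, 225.0]), ([267, 102, 38, 37, 1053], [286.0, 120.0], [521.0, 163.0])]
.............................................
.............................................
.............................................
.............................................
.............................................
..........................#..................
.......######.........######.................
......#######.........######.................
......#######.........######.................
.......######.........###..##.##.............
........####..............########...........
.........................#########...........
.........................#########...........
.........................#########...........
..........................#######............
...........................#####.............
.............................................
.............................................
.............................................
...
[... 2222 characters left out ...]
 126 125 127 126 128 126 133 125 128 128 128 129 134 131 122 131 143 155 162 158 169 126 126 130 130 130 127 124 130 131 122
 42  45  41 122 121 125 126 127 128 125 126 125 128 126 131 128 131 125 131 132 127 128 131 128 123 134 128 131 131 132 131 133 126 132 130 129
 41  45  42 125 123 123 122 126 128 125 130 120 129 131 124 130 130 135 127 130 131 128 137 133 131 130 128 132 126 137 124 129 127 124 122 126
 44  44  41 119 122 127 123 130 129 125 126 130 128 128 128 131 131 125 128 130 133 131 133 123 128 137 128 131 128 136 133 125 133 133 132 135
 41  41  40 123 123 131 125 119 128 125 125 124 124 130 128 126 129 132 129 128 130 130 136 128 131 128 128 133 129 135 126 132 135 125 140 124
```

```bash
python3 -m jog '-0.4 0 0 0 0 0 1; -0.38 0 0 0 0 0 1; 0 0 0.5 0 0 0 1; 0 0 0.49 0 0 0 1; 0 0 0 0 0 0 1'
python3 -m jog '0.11 0 -0.02 0 0 0 1; 0.11 0 -0.05 0 0 0 1; 0.11 0 -0.1 0 0 0 1; 0.12 0 -0.07 0 0 0 1; 0.12 0 -0.07 0 0 0 1'
python3 -m jog '0.125 0 -0.05 0 0 0 1; 0.125 0 -0.05 0 0 0 1; 0.13 0 -0.03 0 0 0 1; 0.13 0 -0.03 0 0 0 1; 0.13 0 -0.01 0 0 0 1'
python3 -m jog '0.1 0 -0.01 0 0 0 1; 0 0 0 0 0 0 1'
```

```text
time: 19.3
tool_pos: [390.1, 187.4, 295.5]
tcp_rot: [179.8, 0.4, -8.1]
ft_force: [-0.0, -0.8, -0.0]
finger_gap: -0.5
grip_force: 0.0
time: 19.92
tool_pos: [449.7, 181.1, 331.9]
tcp_rot: [-179.9, -0.1, -8.0]
ft_force: [-2.3, 2.6, 1.9]
finger_gap: -0.1
grip_force: 1.1
time: 20.55
tool_pos: [512.7, 172.0, 347.2]
tcp_rot: [-180.0, 0.0, -8.0]
ft_force: [-0.6, -0.8, 0.1]
finger_gap: -0.2
grip_force: 0.4
time: 20.8
tool_pos: [522.3, 170.6, 348.1]
tcp_rot: [-180.0, 0.0, -8.0]
ft_force: [-0.4, 0.3, -0.5]
finger_gap: -0.2
grip_force: 0.0
```

```bash
python3 -m jog '0.03 0 0 0 0 0 1; 0 0 0 0 0 0 1';python3 -m jog '0.03 0 0 0 0 0 1; 0 0 0 0 0 0 1';python3 -m jog '0.02 0 0 0 0 0 1; 0 0 0 0 0 0 1'
```

```text
time: 21.05
tool_pos: [524.5, 170.4, 348.2]
tcp_rot: [-180.0, 0.0, -8.0]
ft_force: [-0.1, 0.4, -0.4]
finger_gap: 0.0
grip_force: 0.0
time: 21.3
tool_pos: [527.7, 170.0, 348.3]
tcp_rot: [-180.0, -0.0, -8.0]
ft_force: [0.8, 0.2, 0.1]
finger_gap: 0.3
grip_force: 0.0
time: 21.55
tool_pos: [528.8, 169.9, 348.3]
tcp_rot: [-180.0, 0.2, -8.0]
ft_force: [-8.2, -0.4, 5.5]
finger_gap: 0.1
grip_force: 4.0
```

```bash
python3 -m jog '0.02 0 0 0 0 0 1; 0 0 0 0 0 0 1';python3 -m jog '0.01 0 0 0 0 0 1; 0 0 0 0 0 0 1'
python3 -m jog '-0.3 0 0 0 0 0 1; -0.4 0 -0.2 0 0 0 1; -0.1 0.3 -0.5 0 0 0 1; 0 0.5 -0.1 0 0 0 1; 0 0.5 0 0 0 0 1'
python3 -m jog '0 0.5 0 0 0 0 1; 0 0.5 0 0 0 0 1; 0 0.5 0 0 0 0 1; 0 0.5 0 0 0 0 1; 0 0 0 0 0 0 1'
python3 -m jog '0 0.5 0 0 0 0 1; 0 0.5 0 0 0 0 1; 0 0 0 0 0 0 1'
python3 - <<'E'
from h import *
from bench import *
d=pickle.load(open("d0.pkl","rb"));b=snapshot("top");a=snapshot("side")
for n,s in(("side",a),("top",b)):
    r=(180,110,150,145) if n=="side" else (190,190,110,100)
    x,y,w,h=r
    df=np.abs(s["img"].astype(int)-d[n]["img"]).max(2)>40
    sub=df[y:y+h,x:x+w];ys,xs=np.where(sub);print(n,"bin diff px",len(xs),(np.median(xs)+x,np.median(ys)+y) if len(xs) else "")
    X=np.array([.9905,-.137,0]);Hh=np.array([540.7,168.4,12])
    for th in(0,.05,.1):
        P=Hh+182*(-np.sin(th)*X+np.array([0,0,np.cos(th)]));print(th,proj(s,P).round(1))
    g0=cv2.cvtColor(d[n]["img"],cv2.COLOR_RGB2GRAY);g1=cv2.cvtColor(s["img"],cv2.COLOR_RGB2GRAY)
    p=proj(d[n],Hh+[0,0,170]).round().astype(int)
    for nm,p in(("tab",p),("scoop",proj(s,(480,-121,30)).round().astype(int))):
        k=9 if nm=="tab" else 22;t=g0[p[1]-k:p[1]+k,p[0]-k:p[0]+k];m=cv2.matchTemplate(g1[p[1]-k-15:p[1]+k+15,p[0]-k-15:p[0]+k+15],t,cv2.TM_CCOEFF_NORMED)
        _,v,_,l=cv2.minMaxLoc(m);print(nm,v,np.array(l)-15)
    for nm,Q in(("cup",(752,-112,20)),("timer",(770,-45,25)),("cork",(699,-77,15)),("tealight",(422,86,10)),("match",(441,242,10))):
        p=proj(s,Q).round().astype(int);k=18
        print(nm,df[p[1]-k:p[1]+k,p[0]-k:p[0]+k].sum(),end=" ")
    print()
E
```

```text
time: 21.8
tool_pos: [529.6, 169.9, 348.2]
tcp_rot: [180.0, 0.4, -8.0]
ft_force: [-19.5, 0.1, 12.0]
finger_gap: -0.1
grip_force: 9.6
time: 22.05
tool_pos: [530.0, 169.9, 348.2]
tcp_rot: [180.0, 0.5, -8.0]
ft_force: [-25.1, 1.4, 14.3]
finger_gap: -0.2
grip_force: 12.3
time: 22.68
tool_pos: [435.0, 50.7, 430.2]
tcp_rot: [-179.9, -0.2, -7.9]
ft_force: [1.3, 0.4, 0.1]
finger_gap: 0.0
grip_force: 0.0
time: 23.3
tool_pos: [406.6, -149.2, 428.1]
tcp_rot: [180.0, -0.0, -8.3]
ft_force: [0.7, 0.8, -0.3]
finger_gap: -0.0
grip_force: 0.0
time: 23.68
tool_pos: [393.1, -247.2, 427.9]
tcp_rot: [-180.0, 0.0, -8.2]
ft_force: [0.3, 0.6, 0.1]
finger_gap: 0.1
grip_force: 0.0
side bin diff px 5409 (np.float64(235.0), np.float64(232.0))
0 [218.  171.5]
0.05 [213.9 174.2]
0.1 [209.8 177.1]
tab 0.9348093271255493 [2 0]
scoop 0.5076659917831421 [1 0]
cup 654 timer 592 cork 778 tealight 1162 match 1137 
top bin diff px 1363 (np.float64(262.0), np.float64(281.0))
0 [242.9 243.9]
0.05 [244.  247.8]
0.1 [245.1 251.7]
tab 0.9075790047645569 [ 0 -1]
scoop 0.8424509167671204 [ 0 -1]
cup 0 timer 0 cork 0 tealight 886 match 1016
```

```bash
python3 -m jog '-0.2 0.5 0 0 0 0 1; -0.2 0.5 0 0 0 0 1; -0.2 0.5 0 0 0 0 1; -0.1 0.5 0 0 0 0 1; 0 0.5 0 0 0 0 1'
python3 -m jog '0 0.5 0 0 0 0 1; 0 0 0 0 0 0 1; 0 0 0 0 0 0 1'
python3 - <<'E'
from h import *
from bench import *
d=pickle.load(open("d0.pkl","rb"));S={n:snapshot(n) for n in("side","top")}
for nm,Q,k in(("cup",(752,-112,20),18),("timer",(770,-45,25),16),("cork",(699,-77,15),10),("tealight",(422,86,10),12),("match",(441,242,10),14),("tab",(540,168.4,182),9),("handle",(435,-120,28),20),("bowlfront",(535,-122,30),18),("red",(516,-27,12),10)):
    for n,s in S.items():
        p=proj(s,Q).round().astype(int);t=d[n]["img"][p[1]-k:p[1]+k,p[0]-k:p[0]+k]
        m=cv2.matchTemplate(s["img"][p[1]-k-15:p[1]+k+15,p[0]-k-15:p[0]+k+15],t,cv2.TM_CCOEFF_NORMED);_,v,_,l=cv2.minMaxLoc(m);print(nm,n,round(v,2),np.array(l)-15,end=" | ")
    print()
E
```

```text
time: 24.4
tool_pos: [289.7, -483.4, 428.4]
tcp_rot: [-180.0, -0.0, -7.9]
ft_force: [0.3, 0.0, 0.7]
finger_gap: -0.0
grip_force: 0.0
time: 24.78
tool_pos: [283.5, -531.7, 427.6]
tcp_rot: [-179.9, 0.0, -7.9]
ft_force: [0.1, 0.5, 0.4]
finger_gap: 0.3
grip_force: 0.0
cup side 1.0 [0 0] | cup top 1.0 [0 0] | 
timer side 1.0 [0 0] | timer top 1.0 [0 0] | 
cork side 1.0 [0 0] | cork top 1.0 [0 0] | 
tealight side 0.99 [0 0] | tealight top 0.88 [0 0] | 
match side 1.0 [0 0] | match top 1.0 [0 0] | 
tab side 0.93 [2 0] | tab top 0.91 [-1 -1] | 
handle side 0.97 [1 0] | handle top 0.83 [ 0 -1] | 
bowlfront side 0.66 [ 7 -1] | bowlfront top 0.79 [ 0 -1] | 
red side 1.0 [0 0] | red top 0.98 [0 0] |
```

```bash
python3 -c "from bench import *;print(hand_in())"
```

```text
the job is handed in; nothing more can be done
None
```

I handed the job in at about 25 s of robot time: all four walnuts were seen in the opened bucket, its front is pushed shut, the scoop is back flat on the worktop, and the cup, timer, tealight, matchbox and cork haven't moved. These are my camera and force checks; the hand-in gave no verdict.

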